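Prise open the dryer's filter cover

TASK

Take the orange-handled pry tool from its stand, find the small pry notch in the seam along the top of the filter unit's blue cover, and gently lever the snapped-shut cover open with the blade; keep the fingers off the unit until the cover is ajar. Then fold the cover right down to its stop and put the tool back upright in its stand, fully down, leaving the other things where they are.

Things in the scene. Friction and masses are not known exactly. Their poses are not given: they have to be found in the camera images.
- unit: White dryer filter unit, fixed to the table: 180 (x) x 240 (y) x 160 mm (z, flat top). Origin: centre of its underside. Its front, with the blue cover, is its -x face at x = -90 mm and looks to the robot. A grey strip, top at z = 159.5 mm, closes the seam just behind the cover's top edge (x = -84 to -78 mm), except at one pry notch.
- seam (a point): Middle of that grey strip, at x = -81, y = 0, z = 160 mm of the unit, same axes. The pry notch in it, a black pocket with a black mark behind it, is 6 mm (x) by 22 mm (y), 17.5 mm deep to a rigid floor. Its middle lies anywhere from y = -30 to +30 mm, not reported: see it or feel for it. It opens on the cover's back face, on which the blade bears; its rear wall can be the fulcrum.
- cover (a joint): Angle of the blue cover, rad: 0 shut (upright, flush with the front), growing as its top comes towards the robot and down; stop at 1.5. Plate 6 x 139 x 108 mm tall; hinge along the unit's y at x = -87, z = 50 mm of the unit. A snap catch holds it (5 to 10 N at the top edge, free beyond 0.2 rad); then a stiff hinge (1 to 2 N) keeps it where it is left, so it must be pushed right down.
- cover_edge (a point): Middle of the cover's top edge, 110 mm from the hinge line (mid-thickness); moves with the cover. Axes as the unit's when shut, turning with the cover.
- pry_tool: Pry tool standing upright in its stand, 80 g. Origin: middle of the blade's tip; z runs up to the handle. Steel blade 2.5 (x) x 10 (y) x 55 mm (z 0 to 55), then an orange handle with flat sides 16 (x) x 26 (y) x 75 mm (z 55 to 130). A half turn about z makes no difference.
- stand: Grey block 70 (x) x 80 (y) x 70 mm (z), fixed. Origin: centre of its underside. In the middle of its top a slot 7 (x) x 16 mm (y), 60 mm deep, takes the blade; the shoulder of the handle rests on the top, so that the tool's origin is 15 mm above the stand's origin, with x axes parallel.
- jar: Bystander: loose closed jar with blue cap, diameter 68, height 100 mm, on the table; it and the stand may be on either side. Origin: centre of underside.
- detergent: Bystander: loose orange detergent bottle, diameter 90, height 160 mm. Origin: centre of underside.
- softener: Bystander: loose green softener bottle, diameter 80, height 155 mm. Origin: centre of underside.
- scoop: Bystander: loose clear measuring cup, diameter 60, height 28 mm, standing on the rear half of the filter unit's top. Origin: centre of underside.
- soap_box: Bystander: loose cardboard box 70 x 110 x 45 mm. Origin: centre of underside.
- brush: Bystander: loose hand brush lying on the table at the robot's left. Origin near its middle.
Mind the look-alikes: they are no part of the job. What is shaped like the stand but turquoise is not meant.

How it is judged:
By the outcome, as a careful person would: the job done as asked, in the order asked, and still so for the second after the job is handed in, with the robot touching nothing.
It also fails if it takes over 61 s, if anything falls off the work surface, if the arm or the gripper's body presses on something with over 40 N, if the wrist force passes 120 N, or if a joint passes its speed limit or range.

ROBOT

A 6-joint arm with a two-finger parallel gripper is mounted at the origin on the work surface. World frame = base frame: x ahead of the robot, y to its left, z up, the work surface at z = 0. Lengths are in m, angles in rad, forces in N, time in s.
With the tool pointing down it reaches from about 0.275 to 0.85 m from the base axis. Payload 5.2 kg.
Tool frame: the origin (TCP) lies midway between the tips of the shut fingers; the grasp point (between the pads) lies 19 mm behind it; z points along the fingers, y is the line along which they close (so a half turn about z gives the same grasp; the last joint's range is limited). The gripper opens to 85 mm and grips with 20 to 120 N. Pads are 22 mm wide; open, the fingers measure 114 mm over their backs; the gripper's body (76 mm by 85 mm) begins 54 mm behind the grasp point. The pads swing forward as they close: fully open they stand 13 mm farther back than shut.
Start: joints at [1.092, 0.259, 1.535, -0, 1.348, -0.203], TCP at [0.15, 0.529, 0.231] pointing down, gripper open.
Joint ranges: [-3.14, 3.14], [-0.91, 2.08], [0.19, 2.58], [-1.22, 4.36], [0.22, 2.71], [-3.12, 3.12]. Speed limits (rad/s): [2.57, 2.57, 3.14, 3.14, 3.14, 3.14].

INTERFACE

Orientations are given as [roll, pitch, yaw] about the fixed x, y, z axes, in that order (R = Rz(yaw) Ry(pitch) Rx(roll)).
In Python, from bench import observe, snapshot, sign_off gives the robot as it stands.
- The arm moves only by the shell command python3 -m creep 'ROWS' [FORCE]. ROWS is JSON, a list of rows, each a list of 5 numbers: the opening, from -1 (shut) to 1 (fully open), then the shift along the tool's x, y, z as a fraction of full scale, then the turn about the tool's z as a fraction of full scale. A call has 1 to 20 rows; each row is the pose to reach, as a shift and turn from the pose commanded when the call began, along the tool's axes at that moment, turning the shorter way round; what a row does not reach only later rows make up. Full scale, the value 1, is 0.4 m for a shift and 180 degrees for a turn. A row lasts 1/12 s, in which the tool goes at most 41.7 mm and 7.16 degrees, less where a joint would pass 70% of its speed; a pose out of reach is approached as far as the arm can. A call with a number of a shift or a turn outside -1 to 1 is refused whole. A call with a gripper value outside its range is refused whole. The fingers move at their own pace and stop on an object; FORCE is the grip in N (left out, the last holds). Time passes only in rows, so rows that repeat a pose let the fingers close. It gives the time, the measured TCP pose, the force, the opening and the grip force at its end, in the units of the state.
- observe(): the state, without advancing time (a new reading comes with each control period).
- snapshot(name): name is "scene" or "side" or "wrist"; returns a dict with "image" (480x640x3 uint8, red, green, blue), "fx", "fy", "cx", "cy" (pixels), "distortion" ([k1, k2, p1, p2, k3] as OpenCV has them; the pictures are not rectified), "rvec" (rotation vector, rad) and "tvec" (3), from world to camera coordinates, as OpenCV has them. Camera axes: x right, y down, z forward; pixel columns grow to the right and rows downward; lengths in m; the calibration is good to about 2 mm. A picture is of the moment at which its call begins. There is no depth.
- sign_off(): hands the job in; it is judged then, once.
The state is a dict: "clock": time; "q": joint angles; "qvel": joint speeds; "effort": joint torques, N m; "ee_pos": TCP position; "tool_rot": TCP orientation; "wrist_force": force on the tool from outside, world axes, zero at the start; "moment": the same for the moment, N m; "gripper_width": finger opening in m; "finger_force": force on a finger pad.
Only numpy, scipy, OpenCV 4.12 (cv2) and the standard library are available. Lean on these libraries where they do the work, as an engineer would, in place of code of your own. Each camera call takes 0.05 s, during which the arm holds its last target. There are 200 camera calls.

## Working session

There is one attempt and no reset: what is moved stays moved. The work goes in short steps, Python scripts to look and compute and a shell command to move; the robot and the scene stay as the last step left them, time stands still between calls to the robot, and variables do not carry over. Pictures are saved under pics/ and viewed, at most 10 in all, crops included, and the job is handed in when it is done.

```bash
ls; mkdir -p pics; python3 - <<'E'
from bench import observe,snapshot
import cv2,pickle
print(observe())
d={n:snapshot(n) for n in("scene","side")}
pickle.dump(d,open('s.pkl','wb'))
for n in d:
    cv2.imwrite(f'pics/{n}0.png',d[n]['image'][:,:,::-1]); print(n,{k:v for k,v in d[n].items() if k!='image'})
E
```

```text
pics
{'clock': 0.0, 'q': array([ 1.09219704e+00,  2.59339517e-01,  1.53609408e+00, -6.74866733e-06,
        1.34799906e+00, -2.02791946e-01]), 'qvel': array([ 0.00136219, -0.00134164, -0.00084878, -0.00065363, -0.00105619,
        0.0011073 ]), 'effort': array([-2.49931982e-04, -4.46043742e+01, -2.90557390e+01, -4.48293022e-04,
        1.21359489e-02,  3.90540379e-05]), 'ee_pos': array([0.14950313, 0.52873738, 0.23047216]), 'tool_rot': array([-3.13978903e+00, -3.64140348e-04,  2.86578648e+00]), 'wrist_force': array([ 0.88422992, -0.0058746 ,  1.18646848]), 'moment': array([ 0.02976871, -0.02163256,  0.01548545]), 'finger_force': 0.0, 'gripper_width': 0.08539729444998038}
scene {'fx': 448.70807762129454, 'fy': 448.70807762129454, 'cx': 313.44815726492993, 'cy': 235.8620935032247, 'distortion': array([-0.0812409,  0.       ,  0.       ,  0.       ,  0.       ]), 'rvec': array([ 1.06235769,  2.41694763, -1.01629399]), 'tvec': array([ 0.3581942 , -0.16765747,  1.45803838])}
side {'fx': 434.628113145823, 'fy': 434.628113145823, 'cx': 323.32003570291096, 'cy': 241.9396538016135, 'distortion': array([-0.02164471,  0.        ,  0.        ,  0.        ,  0.        ]), 'rvec': array([ 2.37312496, -0.23749636,  0.11621515]), 'tvec': array([-0.51196138,  0.15463925,  1.04756592])}
```

View pics/scene0.png

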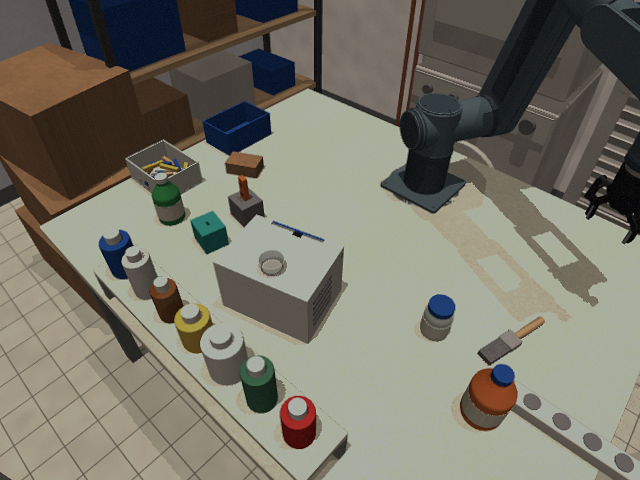

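View pics/side0.png

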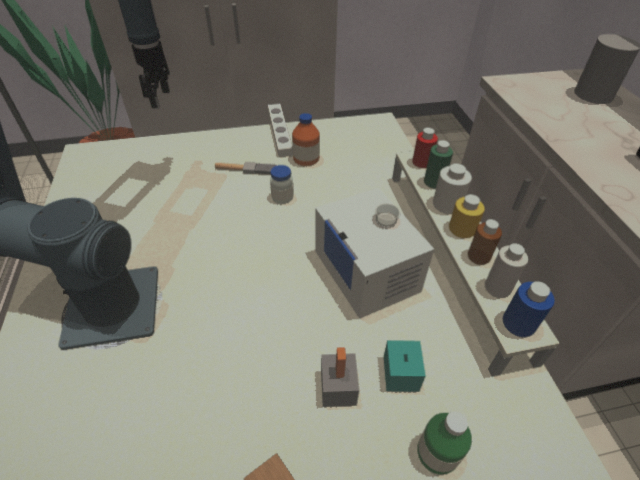

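The scene view shows the unit with its blue strip and black notch mark at (298,234), and the stand with the orange handle at (243,190). In the side view the notch mark is at (343,236) and the stand at (340,375). I'll zoom in on these next.

```bash
cat > h.py <<'E'
import numpy as np,cv2
from scipy.spatial.transform import Rotation as Ro
def ray(s,p):
    K=np.array([[s['fx'],0,s['cx']],[0,s['fy'],s['cy']],[0,0,1]])
    u=cv2.undistortPoints(np.array([[p]],float),K,s['distortion'])[0,0]
    R=cv2.Rodrigues(s['rvec'])[0]; return -R.T@s['tvec'], R.T@np.r_[u,1]
def onz(s,p,z):
    c,d=ray(s,p); return c+d*(z-c[2])/d[2]
def tri(a,p,b,q):
    c,d=ray(a,p);e,f=ray(b,q)
    t=np.linalg.lstsq(np.c_[d,-f],e-c,rcond=None)[0]; P,Q=c+d*t[0],e+f*t[1]
    return (P+Q)/2,np.linalg.norm(P-Q)
def proj(s,X):
    K=np.array([[s['fx'],0,s['cx']],[0,s['fy'],s['cy']],[0,0,1]])
    return cv2.projectPoints(np.atleast_2d(X).astype(float),s['rvec'],s['tvec'],K,s['distortion'])[0][:,0]
E
python3 - <<'E'
import pickle,cv2,numpy as np
d=pickle.load(open('s.pkl','rb'))
def crop(n,x,y):
    c=cv2.resize(d[n]['image'][y:y+75,x:x+100,::-1],None,fx=4,fy=4,interpolation=cv2.INTER_CUBIC)
    for i in range(0,100,10): cv2.putText(c,str(x+i) if i%20==0 else '|',(4*i,8),0,.3,(0,0,255),1)
    for i in range(0,75,10): cv2.putText(c,str(y+i),(0,4*i+4),0,.3,(0,0,255),1)
    return c
o=np.vstack([np.hstack([crop('scene',250,200),crop('scene',205,165)]),np.hstack([crop('side',305,195),crop('side',295,335)])])
cv2.imwrite('pics/c.png',o)
for n in d:
    h=cv2.cvtColor(d[n]['image'],cv2.COLOR_RGB2HSV)
    for nm,lo,hi,roi in [('blue',(105,90,40),(130,255,255),((260,330,210,250) if n=='scene' else (310,360,200,300))),('or',(3,120,80),(20,255,255),((230,260,170,205) if n=='scene' else (325,355,340,385)))]:
        x0,x1,y0,y1=roi; m=cv2.inRange(h[y0:y1,x0:x1],lo,hi)
        c=max(cv2.findContours(m,0,1)[0],key=cv2.contourArea)
        r=cv2.minAreaRect(c); print(n,nm,cv2.contourArea(c),(cv2.boxPoints(r)+[x0,y0]).round(1).tolist(),(cv2.approxPolyDP(c,2,True)[:,0]+[x0,y0]).tolist())
E
```

```text
scene blue 34.5 [[272.1, 223.4], [273.0, 220.9], [323.3, 239.1], [322.4, 241.6]] [[273, 221], [296, 232], [323, 240]]
scene or 29.5 [[238.0, 177.0], [241.5, 173.5], [246.5, 178.5], [243.0, 182.0]] [[241, 174], [238, 177], [243, 181], [246, 179]]
side blue 88.5 [[324.3, 221.5], [327.5, 219.3], [354.2, 258.2], [351.0, 260.4]] [[325, 221], [348, 256], [353, 259], [341, 239]]
side or 91.0 [[337.0, 348.0], [345.0, 348.0], [345.0, 363.0], [337.0, 363.0]] [[338, 348], [337, 359], [343, 363], [344, 349]]
```

View pics/c.png

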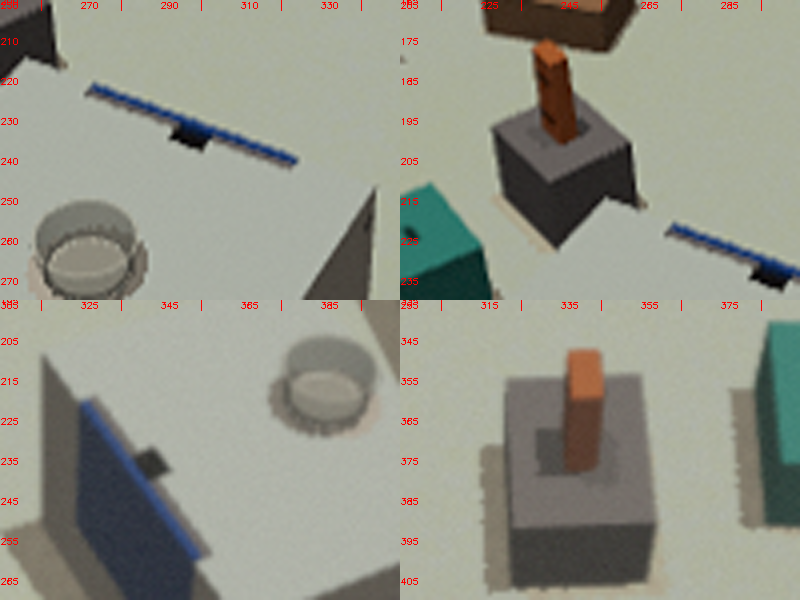

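The crops show these pixel positions:
- **Cover's top strip:** runs (272,222)–(324,240) in scene and (326,220)–(355,259) in side.
- **Notch mark:** (298,234) in scene and (343,236) in side.
- **Stand's top:** corners (322,354), (355,354), (359,391), (323,392) in side.

```bash
python3 - <<'E'
import pickle; from h import *
d=pickle.load(open('s.pkl','rb')); a,b=d['scene'],d['side']
np.set_printoptions(precision=4,suppress=True)
A=[onz(a,p,.16) for p in [(272.3,222.2),(324.1,240)]]; B=[onz(b,p,.16) for p in [(326.2,220.5),(355,258.7)]]
for n,E in(('scene',A),('side',B)):
    v=E[0]-E[1]; print(n,E,np.linalg.norm(v),'yaw y-axis',np.arctan2(v[1],v[0])-np.pi/2)
print('notch',onz(a,(297.7,233.7),.16),onz(b,(343,236),.16),tri(a,(297.7,233.7),b,(343,236)))
S=[onz(a,p,.07) for p in [(228.2,197),(242.5,210.5),(262.5,200.5)]];print('stand scene',S)
T=[onz(b,p,.07) for p in [(321.7,353.7),(355.2,353.7),(358.7,390.5),(322.7,391.5)]];print('side',T,np.mean(T,0))
print([np.linalg.norm(T[i]-T[i-1]) for i in range(4)],[np.arctan2(*(T[i]-T[i-1])[1::-1]) for i in range(4)])
print('scene edges',[(np.linalg.norm(S[i+1]-S[i]),np.arctan2(*(S[i+1]-S[i])[1::-1])) for i in range(2)],(S[0]+S[2])/2)
print('handle',onz(a,(242,178),.145),onz(b,(341.2,353.5),.145))
print('TCP proj',proj(a,[.15,.529,.231]),proj(b,[.15,.529,.231]))
E
```

```text
scene [array([ 0.5716, -0.0974,  0.16  ]), array([0.5323, 0.0363, 0.16  ])] 0.13943211352929466 yaw y-axis -2.8553423654781325
side [array([0.5339, 0.0309, 0.16  ]), array([ 0.5706, -0.0994,  0.16  ])] 0.13528978522689128 yaw y-axis 0.27464705793997757
notch [ 0.5588 -0.0238  0.16  ] [ 0.5611 -0.0268  0.16  ] (array([ 0.56  , -0.0249,  0.1593]), np.float64(0.0034596830574616893))
stand scene [array([ 0.5199, -0.3461,  0.07  ]), array([ 0.5311, -0.2697,  0.07  ]), array([ 0.4632, -0.2603,  0.07  ])]
side [array([ 0.4638, -0.2624,  0.07  ]), array([ 0.5313, -0.2759,  0.07  ]), array([ 0.518 , -0.3538,  0.07  ]), array([ 0.4493, -0.342 ,  0.07  ])] [ 0.4906 -0.3085  0.07  ]
[np.float64(0.08098087355964906), np.float64(0.06887222121194418), np.float64(0.07910266650087242), np.float64(0.06961960275019488)] [np.float64(1.3914126687446742), np.float64(-0.1974798957729422), np.float64(-1.740625710322399), np.float64(2.9713381226708617)]
scene edges [(np.float64(0.07716664047276248), np.float64(1.4259353556231043)), (np.float64(0.0685272971927844), np.float64(3.003335340863325))] [ 0.4916 -0.3032  0.07  ]
handle [ 0.4925 -0.3039  0.145 ] [ 0.4902 -0.3097  0.145 ]
TCP proj [[603.9141 233.5379]] [[161.9603 103.9038]]
```

```bash
cat > go.py <<'E'
# go.py x y z yang : fractions to move TCP there, closing axis (tool y) at world angle yang (mod pi)
import sys; from h import *; from bench import observe
o=observe(); t=np.array([float(v) for v in sys.argv[1:4]]); R=Ro.from_euler('xyz',o['tool_rot']).as_matrix()
ya=np.arctan2(R[1,1],R[0,1]); dy=(float(sys.argv[4])-ya+np.pi/2)%np.pi-np.pi/2
d=R.T@(t-o['ee_pos']); print('shift',(d/.4).round(4),'turn',round(-dy/np.pi,4),'rows',np.linalg.norm(d)/.0417,abs(dy)/.125,'t',o['clock'],'q',o['q'].round(2))
E
python3 go.py .36 .05 .24 0.56; python3 go.py .491 -.306 .23 -.175
```

```text
shift [-0.8322 -1.0085 -0.0223] turn 0.234 rows 12.54396194084831 5.880111560442396 t 0.1 q [ 1.09  0.26  1.54 -0.    1.35 -0.2 ]
shift [-1.3897 -1.7756  0.0039] turn 0.4679 rows 21.628733162540062 11.760111560442397 t 0.1 q [ 1.09  0.26  1.54 -0.    1.35 -0.2 ]
```

```bash
python3 -m creep '[[1,-0.83,-1,-0.02,0.234],[1,-0.83,-1,-0.02,0.234],[1,-0.83,-1,-0.02,0.234],[1,-0.83,-1,-0.02,0.234],[1,-0.83,-1,-0.02,0.234],[1,-0.83,-1,-0.02,0.234],[1,-0.83,-1,-0.02,0.234],[1,-0.83,-1,-0.02,0.234],[1,-0.83,-1,-0.02,0.234],[1,-0.83,-1,-0.02,0.234],[1,-0.83,-1,-0.02,0.234],[1,-0.83,-1,-0.02,0.234],[1,-0.83,-1,-0.02,0.234],[1,-0.83,-1,-0.02,0.234]]'; python3 go.py .491 -.306 .23 -.175
```

```text
clock: 1.27
ee_pos: [0.3619, 0.0503, 0.2393]
tool_rot: [-3.141, 0.002, 2.125]
wrist_force: [0.9, 0.2, 0.5]
gripper_width: 0.0853
finger_force: 0.0
shift [-0.9272 -0.1947  0.0248] turn 0.2322 rows 9.091025849028608 5.836150790825272 t 1.2667 q [-0.17 -0.1   1.91 -0.    1.33 -0.72]
```

```bash
python3 -m creep '[[1,-0.927,-0.195,0.025,0.232],[1,-0.927,-0.195,0.025,0.232],[1,-0.927,-0.195,0.025,0.232],[1,-0.927,-0.195,0.025,0.232],[1,-0.927,-0.195,0.025,0.232],[1,-0.927,-0.195,0.025,0.232],[1,-0.927,-0.195,0.025,0.232],[1,-0.927,-0.195,0.025,0.232],[1,-0.927,-0.195,0.025,0.232],[1,-0.927,-0.195,0.025,0.232],[1,-0.927,-0.195,0.025,0.232],[1,-0.927,-0.195,0.025,0.232]]'; python3 - <<'E'
from bench import snapshot
import cv2,pickle,numpy as np; from h import *
s=snapshot('wrist'); pickle.dump(s,open('w1.pkl','wb')); im=s['image'][:,:,::-1].copy(); cv2.imwrite('pics/w1.png',im)
h=cv2.cvtColor(s['image'],cv2.COLOR_RGB2HSV); m=cv2.inRange(h,(3,120,60),(20,255,255))
for c in cv2.findContours(m,0,1)[0]:
    if cv2.contourArea(c)>300: print(cv2.contourArea(c),cv2.minAreaRect(c),cv2.approxPolyDP(c,4,True)[:,0].tolist())
print(proj(s,[.491,-.306,.145]),proj(s,[.491,-.306,.07]),ray(s,(320,240)))
E
```

```text
clock: 2.27
ee_pos: [0.4909, -0.3003, 0.2284]
tool_rot: [-3.14, -0.002, 1.402]
wrist_force: [-0.6, 0.2, -0.3]
gripper_width: 0.0853
finger_force: 0.0
2212.5 ((231.43235778808594, 398.0494384765625), (71.137451171875, 40.18372344970703), 46.68468475341797) [[221, 359], [207, 394], [234, 430], [260, 420], [268, 408]]
1012.5 ((325.0, 248.5), (57.0, 22.0), 90.0) [[317, 221], [315, 241], [321, 242], [314, 244], [315, 276], [334, 277], [336, 245], [329, 229], [333, 228], [326, 224], [332, 221]]
[[326.73463162 259.72155987]] [[326.68175703 231.95645038]] (array([ 0.50414908, -0.22719837,  0.37099299]), array([-0.06503904, -0.27194527, -0.96033248]))
```

View pics/w1.png

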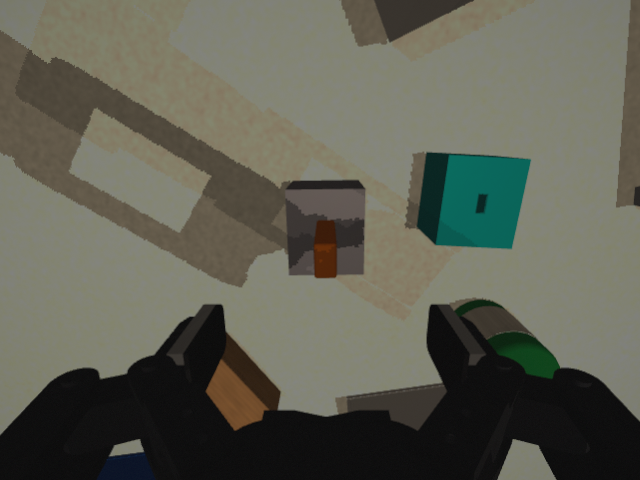

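The wrist view shows the handle's top face centred near (325,260), with the stand square to the gripper. That agrees with my estimate of (0.491, -0.306).

```bash
python3 - <<'E'
import pickle; from h import *
s=pickle.load(open('w1.pkl','rb')); print(onz(s,(325.2,260.5),.145)); p=[onz(s,q,.07)for q in((289,274),(364,274),(364,189),(286,189))]; print(np.mean(p,0),[np.arctan2(*(p[i]-p[i-1])[1::-1]) for i in range(4)])
E
python3 go.py .4905 -.306 .081 -.172
```

```text
[ 0.48985479 -0.30638708  0.145     ]
[ 0.4900168  -0.30688373  0.07      ] [np.float64(-1.736718173423246), np.float64(-0.16716224860408552), np.float64(1.4349227816613006), np.float64(2.9739751989832115)]
shift [-0.016   0.0024  0.3696] turn 0.0012 rows 3.5485145533507216 0.030635455793253996 t 2.3167 q [-0.74  0.31  1.48  0.    1.36 -0.57]
```

```bash
python3 -m creep '[[1,-0.016,0.002,0.1,0],[1,-0.016,0.002,0.2,0],[1,-0.016,0.002,0.28,0],[1,-0.016,0.002,0.33,0],[1,-0.016,0.002,0.355,0],[1,-0.016,0.002,0.369,0],[1,-0.016,0.002,0.369,0],[1,-0.016,0.002,0.369,0],[-0.4,-0.016,0.002,0.369,0],[-0.5,-0.016,0.002,0.369,0],[-0.6,-0.016,0.002,0.369,0],[-0.7,-0.016,0.002,0.369,0],[-0.8,-0.016,0.002,0.369,0],[-1,-0.016,0.002,0.369,0],[-1,-0.016,0.002,0.369,0],[-1,-0.016,0.002,0.369,0],[-1,-0.016,0.002,0.369,0],[-1,-0.016,0.002,0.369,0],[-1,-0.016,0.002,0.369,0]]' 110; python3 go.py .4905 -.306 .20 -.172
```

```text
clock: 3.9
ee_pos: [0.491, -0.3084, 0.0821]
tool_rot: [3.141, 0.0, 1.402]
wrist_force: [-1.6, -0.8, 5.6]
gripper_width: 0.0144
finger_force: 107.4
shift [ 0.0055 -0.002  -0.2947] turn 0.001 rows 2.8269414601607816 0.0241017924916207 t 3.9 q [-0.75  0.45  1.65 -0.    1.04 -0.58]
```

```bash
python3 -m creep '[[-1,0,0,-0.05,0],[-1,0,0,-0.12,0],[-1,0,0,-0.22,0],[-1,0,0,-0.32,0],[-1,0,0,-0.4,0],[-1,0,0,-0.45,0],[-1,0,0,-0.45,0],[-1,0,0,-0.45,0],[-1,0,0,-0.45,0]]'; python3 go.py .5564 -.0260 .262 .28
```

```text
clock: 4.65
ee_pos: [0.4902, -0.3075, 0.26]
tool_rot: [-3.139, -0.002, 1.402]
wrist_force: [0.3, -0.6, -0.9]
gripper_width: 0.0144
finger_force: 107.2
shift [ 0.7216  0.0447 -0.004 ] turn -0.1429 rows 6.935188158965397 3.5919009782762252 t 4.65 q [-0.75  0.3   1.41  0.    1.43 -0.58]
```

```bash
python3 -m creep '[[-1,0.08,0.005,0,-0.02],[-1,0.16,0.01,0,-0.04],[-1,0.25,0.016,0,-0.06],[-1,0.35,0.022,0,-0.08],[-1,0.45,0.03,0,-0.1],[-1,0.55,0.035,0,-0.12],[-1,0.63,0.04,0,-0.143],[-1,0.69,0.045,0,-0.143],[-1,0.722,0.045,0,-0.143],[-1,0.722,0.045,0,-0.143],[-1,0.722,0.045,0,-0.143],[-1,0.722,0.045,0,-0.143],[-1,0.722,0.045,0,-0.143]]'; python3 - <<'E'
from bench import snapshot,observe
import cv2,pickle,numpy as np; from h import *
d={n:snapshot(n) for n in('wrist','side','scene')}; pickle.dump(d,open('w2.pkl','wb'))
t=observe()['ee_pos']; tip=t-[0,0,.067]
for n in d: print(n,proj(d[n],[tip,[.5564,-.026,.16]]).round(1).tolist())
w=cv2.resize(d['wrist']['image'][:,:,::-1],(400,300))
p=proj(d['wrist'],[.5564,-.026,.16])[0].astype(int)
def crop(n,c,f,W,H):
    im=d[n]['image'][:,:,::-1]; w_,h_=W//f,H//f; x=int(np.clip(c[0]-w_//2,0,640-w_)); y=int(np.clip(c[1]-h_//2,0,480-h_)); print(n,'crop',x,y,f)
    return cv2.resize(im[y:y+h_,x:x+w_],(W,H),interpolation=cv2.INTER_CUBIC)
o=np.vstack([np.hstack([w,crop('wrist',p,4,400,300)]),np.hstack([crop('side',(343,225),4,400,300),crop('scene',(298,225),4,400,300)])])
cv2.imwrite('pics/w2.png',o)
E
```

```text
clock: 5.73
ee_pos: [0.5568, -0.028, 0.2612]
tool_rot: [-3.141, 0.0, 1.849]
wrist_force: [1.0, -0.2, -0.7]
gripper_width: 0.0144
finger_force: 107.1
wrist [[325.3, 259.5], [325.3, 241.4]]
side [[342.1, 225.7], [340.9, 236.0]]
scene [[296.6, 221.8], [297.7, 232.8]]
wrist crop 275 204 4
side crop 293 188 4
scene crop 248 188 4
```

View pics/w2.png

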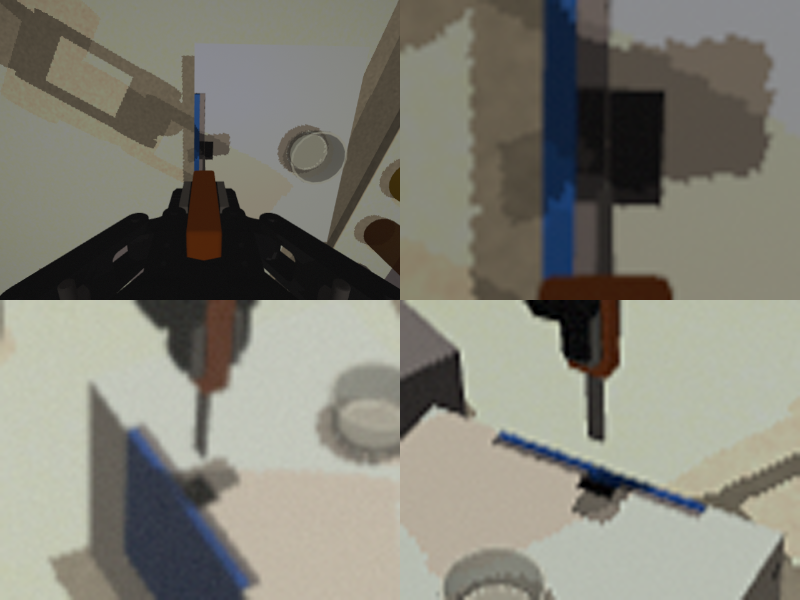

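The wrist crop shows the pocket at full-image column 323.4, row 241, and the blade at column 326. So the blade needs to move about 1.8 mm towards -x of the unit, and the yaw is already square. Next I lower the tip to 5 mm below the top while watching the force.

```bash
python3 -m creep '[[-1,0.005,-0.0043,0.03,0],[-1,0.005,-0.0043,0.06,0],[-1,0.005,-0.0043,0.075,0],[-1,0.005,-0.0043,0.082,0],[-1,0.005,-0.0043,0.088,0],[-1,0.005,-0.0043,0.092,0],[-1,0.005,-0.0043,0.096,0],[-1,0.005,-0.0043,0.1,0],[-1,0.005,-0.0043,0.1,0],[-1,0.005,-0.0043,0.1,0]]'
```

```text
clock: 6.72
ee_pos: [0.555, -0.025, 0.2218]
tool_rot: [3.141, 0.0, 1.851]
wrist_force: [-0.7, -0.1, 0.5]
gripper_width: 0.015
finger_force: 107.2
```

```bash
python3 -m creep '[[-1,0,0,0.005,0],[-1,0,0,0.01,0],[-1,0,0,0.015,0],[-1,0,0,0.02,0],[-1,0,0,0.024,0],[-1,0,0,0.024,0],[-1,0,0,0.024,0]]'; python3 - <<'E'
from bench import observe,snapshot
import cv2,numpy as np
o=observe(); print(o['ee_pos'],o['wrist_force'],o['moment'])
d=[snapshot(n)['image'][y:y+150,x:x+200,::-1] for n,x,y in(('side',243,150),('scene',198,150))]
cv2.imwrite('pics/i.png',cv2.resize(np.hstack(d),None,fx=2,fy=2,interpolation=cv2.INTER_CUBIC))
E
```

```text
clock: 7.3
ee_pos: [0.5549, -0.025, 0.212]
tool_rot: [-3.141, -0.0, 1.851]
wrist_force: [-0.5, 0.6, -0.4]
gripper_width: 0.015
finger_force: 107.2
[ 0.55488412 -0.02499591  0.21196252] [-0.51883551  0.57836071 -0.39293307] [-0.04205317  0.00146913 -0.00459701]
```

View pics/i.png

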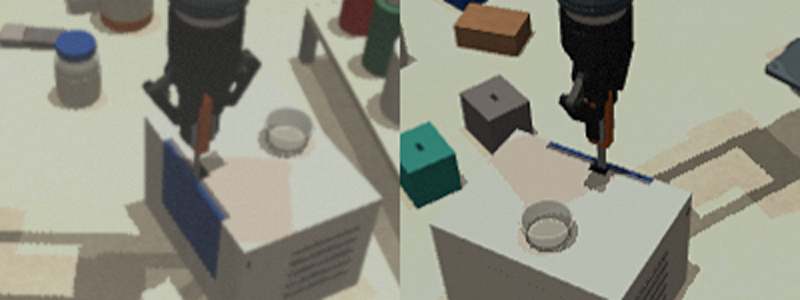

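Both views show the blade inside the black notch at about (200,165) and (600,165) in the composite, with the fingers well above the unit. I'll pull gently towards -x of the unit.

```bash
python3 -m creep '[[-1,0,-0.004,0,0],[-1,0,-0.008,0,0],[-1,0,-0.012,0,0],[-1,0,-0.016,0,0],[-1,0,-0.02,0,0],[-1,0,-0.024,0,0]]';python3 -m creep '[[-1,0,-0.004,0,0],[-1,0,-0.008,0,0],[-1,0,-0.012,0,0],[-1,0,-0.016,0,0],[-1,0,-0.02,0,0],[-1,0,-0.024,0,0]]'
```

```text
clock: 7.9
ee_pos: [0.5487, -0.0269, 0.2124]
tool_rot: [3.134, 0.0, 1.851]
wrist_force: [12.3, 4.0, -8.7]
gripper_width: 0.0146
finger_force: 107.2
clock: 8.4
ee_pos: [0.5358, -0.0305, 0.2121]
tool_rot: [-3.141, -0.0, 1.851]
wrist_force: [0.0, 0.7, -0.8]
gripper_width: 0.0147
finger_force: 109.3
```

```bash
python3 -m creep '[[-1,0,-0.006,0,0],[-1,0,-0.012,0,0],[-1,0,-0.018,0,0],[-1,0,-0.024,0,0],[-1,0,-0.03,0,0],[-1,0,-0.03,0,0]]'; python3 - <<'E'
from bench import observe,snapshot
import cv2,numpy as np
d=[snapshot(n)['image'][y:y+100,x:x+133,::-1] for n,x,y in(('side',276,170),('scene',231,175))]
cv2.imwrite('pics/j.png',cv2.resize(np.hstack(d),None,fx=3,fy=3,interpolation=cv2.INTER_CUBIC))
E
```

```text
clock: 8.9
ee_pos: [0.5244, -0.0338, 0.2122]
tool_rot: [-3.141, 0.0, 1.851]
wrist_force: [0.5, -0.3, -0.5]
gripper_width: 0.0148
finger_force: 109.3
```

View pics/j.png

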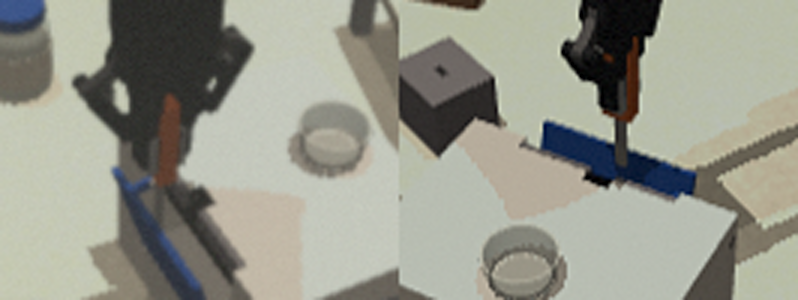

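Both views show the cover ajar at about 0.3 rad, with the blade behind it. Now I fold it down, with the blade tip following the hinge arc.

```bash
python3 -m creep '[[-1,0,-0.02,0.01,0],[-1,0,-0.04,0.0215,0],[-1,0,-0.058,0.035,0],[-1,0,-0.077,0.0505,0],[-1,0,-0.093,0.068,0],[-1,0,-0.108,0.086,0],[-1,0,-0.12,0.105,0],[-1,0,-0.13,0.1255,0],[-1,0,-0.137,0.147,0],[-1,0,-0.1415,0.169,0],[-1,0,-0.1415,0.169,0]]'; python3 -m creep '[[-1,0,-0.002,0.01,0],[-1,0,-0.003,0.02,0],[-1,0,-0.004,0.03,0],[-1,0,-0.0045,0.037,0],[-1,0,-0.0045,0.043,0],[-1,0,-0.0045,0.043,0]]'
```

```text
clock: 9.92
ee_pos: [0.469, -0.049, 0.1423]
tool_rot: [-3.139, -0.002, 1.851]
wrist_force: [0.9, 0.5, -0.5]
gripper_width: 0.0144
finger_force: 109.5
clock: 10.42
ee_pos: [0.4687, -0.0497, 0.1268]
tool_rot: [-3.141, -0.0, 1.851]
wrist_force: [-0.1, 0.2, -0.8]
gripper_width: 0.0149
finger_force: 109.4
```

```bash
python3 -m creep '[[-1,0,0,0.003,0],[-1,0,0,0.006,0],[-1,0,0,0.009,0],[-1,0,0,0.012,0],[-1,0,0,0.012,0]]';python3 -c "
from bench import *;o=observe();print(o['ee_pos'],o['wrist_force'])"
```

```text
clock: 10.83
ee_pos: [0.4695, -0.05, 0.125]
tool_rot: [3.14, 0.001, 1.851]
wrist_force: [-5.5, 1.4, 19.2]
gripper_width: 0.0147
finger_force: 112.8
[ 0.46945481 -0.049975    0.12496007] [-5.47252563  1.40237345 19.17712814]
```

The blade is on the stop, with 19 N on the wrist. I'll back off and check the cover and how the tool sits in the grip.

```bash
python3 -m creep '[[-1,0,0,-0.03,0],[-1,0,0,-0.1,0],[-1,0,0,-0.2,0],[-1,0,0,-0.29,0],[-1,0,0,-0.345,0],[-1,0,0,-0.345,0],[-1,0,0,-0.345,0],[-1,0,0,-0.345,0]]'; python3 - <<'E'
from bench import observe,snapshot
import cv2,numpy as np,pickle; from h import *
D={n:snapshot(n) for n in('side','scene','wrist')}; pickle.dump(D,open('w3.pkl','wb'))
t=observe()['ee_pos']; print(t); tip=t-[0,0,.067]
for n in('side','scene'): print(n,proj(D[n],[tip,t]).round(1).tolist())
o=[]
for n in('side','scene'):
    x,y=(proj(D[n],tip)[0]-[66,40]).astype(int); print(x,y)
    o.append(D[n]['image'][y:y+100,x:x+133,::-1])
cv2.imwrite('pics/k.png',cv2.resize(np.hstack(o),None,fx=3,fy=3,interpolation=cv2.INTER_CUBIC))
E
```

```text
clock: 11.5
ee_pos: [0.4683, -0.0496, 0.2596]
tool_rot: [-3.14, -0.001, 1.851]
wrist_force: [-0.5, -0.3, -1.2]
gripper_width: 0.0149
finger_force: 109.5
[ 0.46797    -0.04950971  0.25887753]
side [[304.6, 238.9], [304.1, 216.4]]
scene [[315.5, 200.5], [315.6, 178.6]]
238 198
249 160
```

View pics/k.png

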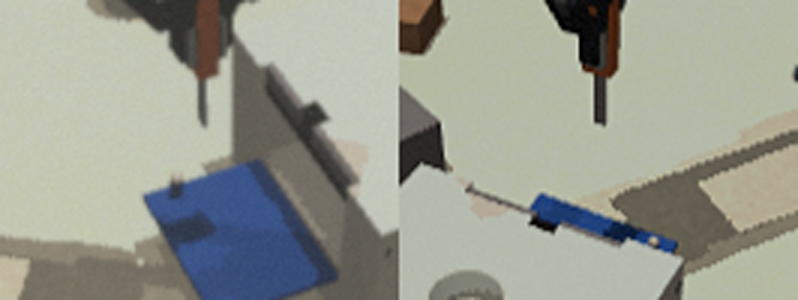

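The cover lies flat at its stop, and the blade tip sits in the views as it did before prying, so the tool hasn't shifted in the grip. Now I return it to the stand.

```bash
python3 go.py .4904 -.3078 .262 -.169
```

```text
shift [-0.636  -0.1247 -0.0087] turn 0.143 rows 6.217774123421222 3.5936859043639906 t 11.65 q [-0.34  0.1   1.67 -0.    1.38 -0.62]
```

```bash
python3 -m creep '[[-1,-0.07,-0.014,-0.008,0.02],[-1,-0.15,-0.03,-0.008,0.04],[-1,-0.24,-0.047,-0.008,0.06],[-1,-0.33,-0.065,-0.008,0.08],[-1,-0.42,-0.082,-0.008,0.1],[-1,-0.5,-0.098,-0.008,0.12],[-1,-0.57,-0.112,-0.008,0.143],[-1,-0.62,-0.1217,-0.008,0.143],[-1,-0.636,-0.1247,-0.008,0.143],[-1,-0.636,-0.1247,-0.008,0.143],[-1,-0.636,-0.1247,-0.008,0.143],[-1,-0.636,-0.1247,-0.008,0.143]]'; python3 go.py .4904 -.3078 .155 -.169
```

```text
clock: 12.65
ee_pos: [0.4912, -0.3066, 0.2633]
tool_rot: [-3.141, -0.001, 1.403]
wrist_force: [0.1, 0.5, -0.1]
gripper_width: 0.0148
finger_force: 109.4
shift [-0.0037 -0.0011  0.2707] turn 0.0004 rows 2.596517874530974 0.008834093988808078 t 12.65 q [-0.75  0.29  1.41  0.    1.44 -0.58]
```

```bash
python3 -m creep '[[-1,-0.0037,-0.001,0.06,0],[-1,-0.0037,-0.001,0.13,0],[-1,-0.0037,-0.001,0.2,0],[-1,-0.0037,-0.001,0.25,0],[-1,-0.0037,-0.001,0.275,0],[-1,-0.0037,-0.001,0.285,0],[-1,-0.0037,-0.001,0.295,0],[-1,-0.0037,-0.001,0.305,0],[-1,-0.0037,-0.001,0.315,0],[-1,-0.0037,-0.001,0.325,0],[-1,-0.0037,-0.001,0.335,0],[-1,-0.0037,-0.001,0.335,0]]'; python3 go.py .4904 -.3078 .0875 -.169
```

```text
clock: 13.65
ee_pos: [0.4904, -0.3093, 0.1293]
tool_rot: [-3.141, -0.0, 1.402]
wrist_force: [-0.5, -0.2, -1.6]
gripper_width: 0.0144
finger_force: 109.5
shift [ 0.0037 -0.0007  0.1046] turn -0.0 rows 1.0040535173987482 0.0012033494008232282 t 13.65 q [-0.76  0.4   1.6   0.    1.14 -0.59]
```

```bash
python3 -m creep '[[-1,0.003,0,0.02,0],[-1,0.003,0,0.04,0],[-1,0.003,0,0.06,0],[-1,0.003,0,0.08,0],[-1,0.003,0,0.095,0],[-1,0.003,0,0.105,0],[-1,0.003,0,0.11,0],[-1,0.003,0,0.113,0],[-1,0.003,0,0.113,0]]'
```

```text
clock: 14.4
ee_pos: [0.4909, -0.3083, 0.0844]
tool_rot: [-3.142, -0.0, 1.402]
wrist_force: [0.5, 0.2, -0.2]
gripper_width: 0.0149
finger_force: 109.5
```

```bash
python3 -m creep '[[-1,0,0,0.002,0],[-1,0,0,0.004,0],[-1,0,0,0.006,0],[-1,0,0,0.008,0],[-1,0,0,0.008,0],[-1,0,0,0.008,0]]'
```

```text
clock: 14.9
ee_pos: [0.491, -0.3084, 0.0821]
tool_rot: [3.141, 0.001, 1.402]
wrist_force: [-1.9, 1.1, 5.5]
gripper_width: 0.0152
finger_force: 110.6
```

The tool is seated, with the same height and force as when I grasped it. I'll release and retreat.

```bash
python3 -m creep '[[-0.5,0,0,0,0],[-0.3,0,0,0,0],[0,0,0,0,0],[0.5,0,0,0,0],[1,0,0,0,0],[1,0,0,0,0],[1,0,0,0,0],[1,0,0,0,0],[1,0,0,-0.05,0],[1,0,0,-0.12,0],[1,0,0,-0.2,0],[1,0,0,-0.3,0],[1,0,0,-0.4,0],[1,0,0,-0.45,0],[1,0,0,-0.45,0],[1,0,0,-0.45,0],[1,0,0,-0.45,0]]'; python3 - <<'E'
from bench import snapshot
import cv2,numpy as np
a,b=[snapshot(n)['image'][:,:,::-1] for n in('side','scene')]
f=lambda i,x,y:cv2.resize(i[y:y+100,x:x+133],(400,300),interpolation=cv2.INTER_CUBIC)
cv2.imwrite('pics/l.png',np.vstack([np.hstack([f(a,275,330),f(b,190,150)]),np.hstack([cv2.resize(a,(400,300)),cv2.resize(b,(400,300))])]))
E
```

```text
clock: 16.32
ee_pos: [0.4903, -0.3078, 0.2601]
tool_rot: [-3.14, -0.001, 1.402]
wrist_force: [0.2, -0.2, -0.0]
gripper_width: 0.0855
finger_force: 0.0
```

View pics/l.png

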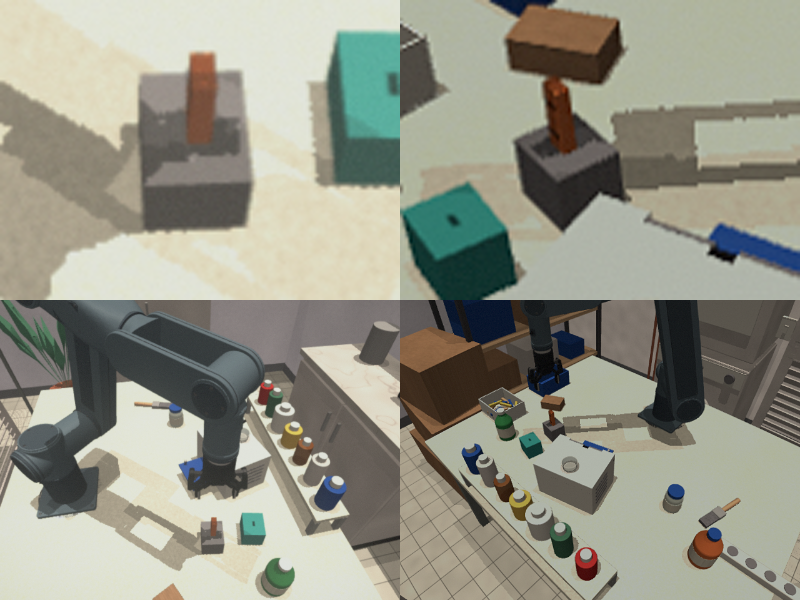

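The views show the tool upright and seated in the grey stand, the cover down, the scoop and the other things in place, and the gripper clear of everything.

```bash
python3 -c "
from bench import sign_off; print(sign_off())"
```

```text
the job is handed in; nothing more can be done
None
```

The job is handed in at about 16 s: I pried the cover open at its notch and folded it down to its stop, then put the tool back upright and fully down in its stand; the final pictures showed nothing else moved.

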